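# Hold the spring clip open over the job card

## Robot

A 6-joint arm with a two-finger parallel gripper is mounted at the origin on the work surface. World frame = base frame: x ahead of the robot, y to its left, z up, the work surface at z = 0. Lengths are in m, angles in rad, forces in N, time in s.
With the tool pointing down it reaches from about 0.4 to 0.825 m from the base axis. Payload 7 kg.
Tool frame: the origin (TCP) lies on the centre line of the jaws, within the pads' length; the fingertips stand 22 mm ahead of it and the grasp point (between the pads) lies 3 mm ahead of it (arm.tcp_to_tips is the distance from the TCP to the fingertips, in m); z points along the fingers, y is the line along which they close (so a half turn about z gives the same grasp; the last joint's range is limited). The gripper opens to 88 mm and grips with 3 to 60 N. Pads are 19 mm wide; open, the fingers measure 130 mm over their backs; the gripper's body (78 mm by 193 mm) begins 47 mm behind the grasp point.
Start: joints at [1.548, 0.359, 0.012, 0, -1.224, -0.288], TCP at [0.206, 0.643, 0.249] pointing down, gripper open.
Joint ranges: [-3.07, 3.07], [-1.43, 2.12], [-1.02, 1.25], [-3.03, 1.67], [-3.05, -0], [-3.03, 3.03]. Speed limits (rad/s): [2.39, 2.39, 3.01, 3.14, 3.14, 3.14].

## Interface

Orientations are given as [roll, pitch, yaw] about the fixed x, y, z axes, in that order (R = Rz(yaw) Ry(pitch) Rx(roll)).
In Python, from station import arm gives the robot as it stands.
- The arm moves only by the tool jog_arm, never from a script. Its argument "targets" is a list of rows, each an object of numbers: "dx", "dy", "dz": the shift along the tool's x, y, z in mm; "rx", "ry", "rz": the turn, a rotation vector about the tool's x, y, z in rad; "gripper": the closure, from 0 (fully open) to 1 (shut). In form: [{"dx": .., "dy": .., "dz": .., "rx": .., "ry": .., "rz": .., "gripper": ..}, ...]. A call has exactly 8 rows; each row is the pose to reach, as a shift and turn from the pose commanded when the call began, along the tool's axes at that moment; what a row does not reach only later rows make up. A row lasts 1/12 s, in which the tool goes at most 41.7 mm and 7.16 degrees, less where a joint would pass 70% of its speed; a pose out of reach is approached as far as the arm can. A call with a gripper value outside its range is refused whole. The fingers move at their own pace and stop on an object; "force" is the grip in N (left out, the last holds). Time passes only in rows, so rows that repeat a pose let the fingers close, or fill a call up. It gives the time, the measured TCP pose, the force, the opening and the grip force at its end, in the units of the state.
- arm.get_state(): the state, without advancing time (a new reading comes with each control period).
- arm.grab_frame(name): name is "side" or "top"; returns a dict with "frame" (420x560x3 uint8, red, green, blue), "z_map" (420x560 float32, m along the optical axis (not along the pixel's ray), 0 where there is no reading), "fx", "fy", "cx", "cy" (pixels), "view" (4x4, takes a point from world to camera coordinates). Camera axes: x right, y down, z forward; pixel columns grow to the right and rows downward; lengths in m; the calibration is good to about 2 mm. A picture is of the moment at which its call begins.
- arm.job_done(): hands the job in; it is judged then, once.
The state is a dict: "t": time; "q": joint angles; "qd": joint speeds; "joint_efforts": joint torques, N m; "eef_pos": TCP position; "ee_rot": TCP orientation; "force": force on the tool from outside, world axes, zero at the start; "moment": the same for the moment, N m; "width": finger opening in m; "gripper_force": force on a finger pad.
Only numpy, scipy, OpenCV 4.12 (cv2) and the standard library are available. Lean on these libraries where they do the work, as an engineer would, in place of code of your own. Each camera call takes 0.05 s, during which the arm holds its last target. There are 200 camera calls.

## Task

On the packing bench, squeeze the red spring clip open on its upright metal parking blade, lift it off still open, and bring it over the middle of the yellow job card's top edge, with one jaw in front of the card and one behind, so that a colleague can slip the delivery note in. Finish while holding it there, squeezed wide open and still in the gripper, the card's edge well inside the gaping jaws and nothing touching the card; never let the clip bite or knock the yellow card. Leave the green card and the other goods on the bench alone.

Things in the scene. Friction and masses are not known exactly. Their poses are not given: they have to be found in the camera images.
- clip_hinge (a point): Red plastic spring clip like a big clothes-peg, 88 mm tall, 0.1 kg, starting closed and upright astride the parking blade, jaws down, two flat grip tails up. Point: middle of its hinge pin. Axes at the start: x along the pin and the blade, y across the blade (the way the tails are squeezed), z up. The frame belongs to the +y half, so it tilts 0.3 rad about x when the clip is open and held upright.
- clip_tails (a point): Good gripping point, midway between the closed clip's tails, 33 mm above the hinge. Tails: 30 mm wide along x, 5 mm thick, top 48 mm above the hinge, splayed when closed: 50 mm over the outer faces at the top. Squeezed from both sides (fingers closing along y) they meet a stop when upright and parallel, 20 mm over the outer faces. It takes 6 N at first, 12 N when open; grip with 20 to 25 N.
- clip_gape (a joint): Opening angle of the clip in rad: 0 closed on a 3 mm sheet (as at the start on the blade), 0.6 fully open at the stop. Sprung: if the tails are released it snaps shut.
- jaw_left (a point): Inner edge of the jaw tip on the clip's +y side, mid-width. Jaws are 50 mm wide along x, black-lipped, tips 40 mm below the hinge when closed. Fully open and upright, the tips are 26 mm apart and 38 mm below the hinge; the gap narrows upwards, about 14 mm at 18 mm below the hinge.
- jaw_right (a point): Inner edge of the jaw tip on the clip's -y side, mid-width; mirror image of jaw_left.
- park_top (a point): Middle of the top edge of the parking blade: an upright aluminium strip 90 mm wide (along its x), 3 mm thick (along y), top edge 100 mm above the bench, on a blue foot 130 x 60 x 22 mm fixed to the bench. The clip's hinge pin (5 mm radius) rests on this edge, up to 15 mm from the middle.
- card_yellow_top (a point): Middle of the top edge of the YELLOW job card, the one to serve: weighted black foot 130 x 60 x 22 mm (x, y, z), its top in the card's colour, fixed to the bench, with a stiff yellow card 110 mm wide (along its x), 3 mm thick (along y), standing upright out of it; its top edge is 130 mm above the bench. Axes: x along the card's edge, y through its thickness, z up.
- card_green_top (a point): Middle of the top edge of the GREEN job card, to be left alone: weighted black foot 130 x 60 x 22 mm (x, y, z), its top in the card's colour, fixed to the bench, with a stiff green card 110 mm wide (along its x), 3 mm thick (along y), standing upright out of it; its top edge is 130 mm above the bench. Axes as for the yellow card. Parking blade, yellow card and green card may stand in any order from left to right.
- nozzle_red: Bystander: red tapered blast nozzle standing on its wide end, 52 mm across, 120 mm tall, origin at its foot.
- nozzle_cream: Bystander: cream tapered blast nozzle, standing, 52 mm across, 120 mm tall, origin at its foot.
- coupling: Bystander: brass hose coupling cup, 52 mm across (72 mm over its two lugs), 50 mm tall, origin at its foot.
- gasket: Bystander: black rubber ring lying flat, 76 mm across, 18 mm thick, origin at its underside.
- carton: Bystander: small brown carton 100 x 90 x 75 mm, origin at its underside.
- sleeve: Bystander: upright green plastic sleeve, 44 mm across, 100 mm tall, origin at its foot.
Not all that is in view belongs to the job. Leave any purple look-alike of the part that bears card_yellow_top alone. Leave any purple look-alike of the part that bears park_top alone.

How it is judged:
On the way, in this order (a step that is already met when the one before it is completed fails the run):
1. the clip is squeezed open while still astride its parking blade (value of joint clip_gape above 0.4 rad and distance between clip_hinge and park_top below 0.04 m and contact force between the fingers and clip above 2 N), for 0.1 s.
2. the clip, still open, is lifted clear of the blade (value of joint clip_gape above 0.4 rad and z of clip_hinge in the frame of park_top above 0.045 m and contact force between park and clip below 0.1 N), for 0.1 s.
At the end, for the whole second after the job is handed in: Gripper holds the clip open (over 0.45 rad), a jaw tip each side of the yellow card (3 mm or more from its mid-plane, 8 mm or more below its top), hinge within 25 mm of the edge's middle, pin within 0.3 rad of the edge; nothing touches the card (under 0.5 N); clip still (under 0.02 m/s) (value of joint clip_gape above 0.45 rad and ((y of jaw_left in the frame of card_yellow_top above 0.003 m and y of jaw_right in the frame of card_yellow_top below -0.003 m) or (y of jaw_right in the frame of card_yellow_top above 0.003 m and y of jaw_left in the frame of card_yellow_top below -0.003 m)) and z of each of jaw_left, jaw_right in the frame of card_yellow_top below -0.008 m and x of clip_hinge in the frame of card_yellow_top between -0.025 and 0.025 m and angle between the x axis of clip_hinge and the x axis of card_yellow_top, either way round below 0.3 rad and contact force between the fingers and clip above 2 N and contact force between card_yellow and anything else below 0.5 N and linear speed of clip below 0.02 m/s); the arm keeps its last pose, push and grip.
It fails at once if the clip closes (under 0.25 rad) on or right at the yellow card (value of joint clip_gape below 0.25 rad and z of clip_hinge in the frame of card_yellow_top between -0.05 and 0.042 m and y of clip_hinge in the frame of card_yellow_top between -0.03 and 0.03 m and x of clip_hinge in the frame of card_yellow_top between -0.08 and 0.08 m).
It fails at once if the yellow card is knocked (over 8 N) (contact force between card_yellow and anything else above 8 N).
It fails at once if the green card is touched (over 1 N) (contact force between card_green and anything else above 1 N).
It fails at once if another thing on the bench is moved by more than 30 mm (distance of any of nozzle_red, nozzle_cream, coupling, gasket, carton, sleeve from where it was at the start of the episode above 0.03 m).
It also fails if it takes over 35 s, if anything falls off the work surface, if the arm or the gripper's body presses on something with over 40 N, if the wrist force passes 120 N, or if a joint passes its speed limit or range.

## Working session

There is one attempt and no reset: what is moved stays moved. The work goes in short steps, Python scripts to look and compute and a tool call to move; the robot and the scene stay as the last step left them, time stands still between calls to the robot, and variables do not carry over. Pictures are saved under pics/ and viewed, at most 10 in all, crops included, and the job is handed in when it is done.

Besides the shell and the picture viewer there is one more tool, called in YAML: its name, and indented under it one key for each argument. jog_arm: Moves the arm, as the interface text tells. Its arguments: {"type":"object","properties":{"targets":{"type":"array","items":{"type":"object","properties":{"dx":{"type":"number"},"dy":{"type":"number"},"dz":{"type":"number"},"rx":{"type":"number"},"ry":{"type":"number"},"rz":{"type":"number"},"gripper":{"type":"number"}}}},"force":{"type":"number"}},"required":["targets"]}

```bash
ls; mkdir -p pics; cat > h.py <<'E'
import numpy as np, cv2
from station import arm
def grab(n):
    f=arm.grab_frame(n); return f
def cloud(f):
    z=f["z_map"]; v,u=np.indices(z.shape)
    P=np.stack([(u-f["cx"])/f["fx"]*z,(v-f["cy"])/f["fy"]*z,z],-1)
    V=np.array(f["view"]); W=(P-V[:3,3])@V[:3,:3]
    W[z<=0]=np.nan
    return W
def save(f,p,box=None,s=1):
    im=f["frame"][:,:,::-1]
    if box: a,b,c,d=box; im=im[b:d,a:c]
    cv2.imwrite(p,cv2.resize(im,None,fx=s,fy=s,interpolation=cv2.INTER_CUBIC))
E
python3 - <<'E'
from h import *
for n in("side","top"):
    f=grab(n); save(f,f"pics/{n}0.png"); np.savez(f"{n}0.npz",**f)
    V=f["view"]; print(n,-V[:3,:3].T@V[:3,3],V[2,:3],f["fx"])
s=arm.get_state(); print(s)
E
```

```text
pics
side [ 0.14643362 -0.89665276  0.82866837] [ 0.2958477   0.7521352  -0.58886907] 465.6144525462808
top [0.35667817 0.0385917  1.34667336] [ 0.08761551 -0.02522431 -0.99583495] 444.4451892275331
{'t': 0.1, 'q': array([ 1.54810081e+00,  3.59319391e-01,  1.11661528e-02, -2.85736034e-04,
       -1.22409482e+00, -2.88106792e-01]), 'qd': array([ 5.40895922e-04, -1.62375331e-03,  3.09826461e-03,  2.74419546e-03,
       -7.39790703e-05,  1.03635726e-04]), 'joint_efforts': array([-1.75677334e-03, -5.84162879e+01,  2.93753546e+01,  7.01557383e+00,
        1.02070521e-02, -4.21512527e-05]), 'eef_pos': array([0.20633304, 0.64227835, 0.24772461]), 'ee_rot': array([ 3.14012443e+00, -1.54972789e-04, -3.10899479e-01]), 'force': array([-0.99238082, -0.03684215,  0.4913337 ]), 'moment': array([-0.0057151 , -0.00174889,  0.01860258]), 'gripper_force': 0.0, 'width': 0.08718272531687413}
```

View pics/side0.png

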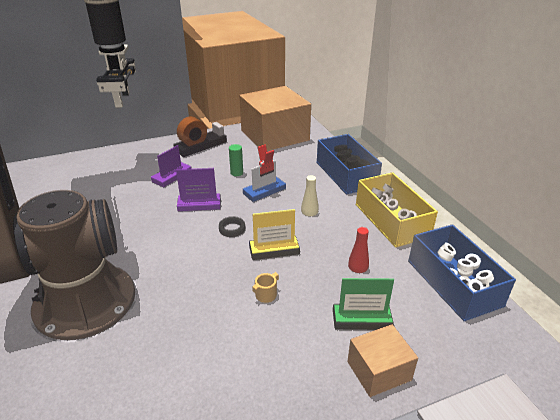

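View pics/top0.png

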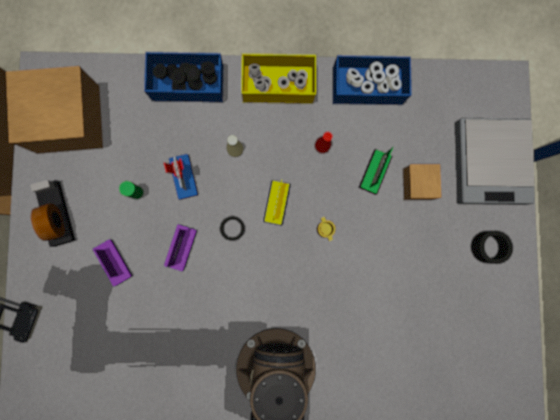

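Side view: the red clip (265,160) is on a grey blade with a blue foot (265,188). The yellow card is at (275,230), green at (365,300), and the purple look-alikes at (197,188) and (168,165). The other red thing, (359,250), is the nozzle, and the yellow/blue bins at (397,208)/(348,162) aren't cards. In the top view the clip is at (175,168), the blade foot at (183,178), the yellow card at (277,202) and the green one at (376,170).

```bash
cat >> h.py <<'E'
def hsv(f): return cv2.cvtColor(f["frame"],cv2.COLOR_RGB2HSV)
R={"yellow":((22,110,90),(34,255,255)),"blue":((100,120,60),(125,255,255)),"red":((0,150,70),(6,255,255)),"green":((55,100,50),(80,255,255))}
def mask(f,c):
    h=hsv(f); m=cv2.inRange(h,*map(np.array,R[c]))
    if c=="red": m|=cv2.inRange(h,np.array((172,150,70)),np.array((180,255,255)))
    return m>0
E
python3 - <<'E'
from h import *
F={n:dict(np.load(f"{n}0.npz")) for n in("side","top")}
boxes={"side":{"yellow":(245,205,302,260),"blue":(240,170,290,202),"red":(250,140,280,185)},
"top":{"yellow":(260,175,295,230),"blue":(165,150,200,202),"red":(160,155,190,180)}}
for n,f in F.items():
    W=cloud(f)
    for c,(a,b,cc,d) in boxes[n].items():
        m=np.zeros(W.shape[:2],bool); m[b:d,a:cc]=mask(f,c)[b:d,a:cc]
        P=W[m]; P=P[~np.isnan(P[:,0])]
        print(n,c,len(P),P.mean(0).round(4),"z pct",np.percentile(P[:,2],[0,5,50,95,100]).round(4))
        lo=P[(P[:,2]<.035)&(P[:,2]>.012)]
        if len(lo)>20 and c!="red":
            r=cv2.minAreaRect((lo[:,:2]*1000).astype(np.float32)); print("  foot rect",r)
        hi=P[P[:,2]>.04]
        if c!="blue" and len(hi)>5:
            u,s,vt=np.linalg.svd(hi-hi.mean(0),full_matrices=False); print("  hi",len(hi),hi.mean(0).round(4),s/np.sqrt(len(hi)),vt.round(3).tolist(), hi.min(0).round(3),hi.max(0).round(3))
    # blade: grey pixels with z>0.05 around foot
im=[]
for n,(b,s) in {"side":((225,135,305,265),4),"top":((150,145,300,235),4)}.items():
    save(F[n],f"pics/{n}c.png",b,s)
E
```

```text
side yellow 484 [ 0.4866 -0.0055  0.0603] z pct [0.0185 0.0211 0.0256 0.1291 0.1341]
  foot rect ((487.8690185546875, -1.1449050903320312), (53.469764709472656, 127.53560638427734), 79.13037109375)
  hi 215 [ 4.920e-01 -4.000e-04  1.062e-01] [0.03539038 0.02037041 0.00177879] [[-0.978, 0.192, 0.08], [-0.078, 0.018, -0.997], [0.193, 0.981, 0.003]] [ 0.435 -0.015  0.041] [0.542 0.013 0.134]
side blue 182 [0.5535 0.2694 0.0219] z pct [0.0015 0.0192 0.0221 0.0251 0.0267]
  foot rect ((562.6279296875, 279.4533386230469), (129.88552856445312, 56.635318756103516), 13.90784740447998)
side red 192 [0.5699 0.2895 0.1223] z pct [0.0034 0.0769 0.1288 0.1522 0.1544]
  hi 191 [0.5695 0.288  0.1229] [0.02507233 0.01305786 0.01151991] [[0.006, -0.277, -0.961], [0.507, -0.827, 0.242], [-0.862, -0.489, 0.136]] [0.549 0.257 0.072] [0.598 0.313 0.154]
top yellow 765 [0.4861 0.0027 0.0294] z pct [0.0151 0.0183 0.023  0.1253 0.1344]
  foot rect ((488.46124267578125, 2.2690963745117188), (54.64974594116211, 129.17039489746094), 79.15214538574219)
  hi 54 [0.4836 0.0044 0.1183] [0.03166208 0.02232853 0.00083381] [[-0.977, 0.187, -0.098], [0.101, 0.005, -0.995], [0.186, 0.982, 0.024]] [ 0.434 -0.007  0.045] [0.537 0.015 0.134]
top blue 526 [0.5532 0.2756 0.0215] z pct [0.0139 0.0168 0.0215 0.0259 0.029 ]
  foot rect ((563.2680053710938, 284.0632629394531), (127.52224731445312, 57.88624572753906), 14.517803192138672)
top red 125 [0.569  0.2887 0.1319] z pct [0.0789 0.1056 0.1341 0.1546 0.1563]
  hi 125 [0.569  0.2887 0.1319] [0.01737394 0.01517496 0.00868894] [[0.165, 0.003, 0.986], [-0.114, 0.993, 0.016], [-0.98, -0.115, 0.165]] [0.55  0.262 0.079] [0.591 0.312 0.156]
```

View pics/sidec.png

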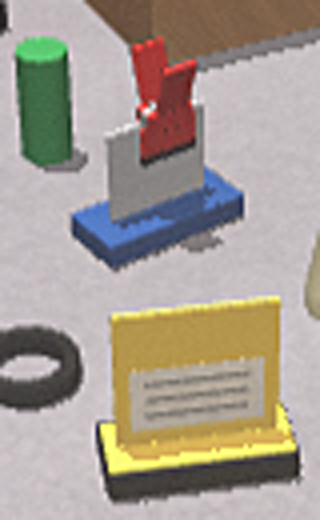

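View pics/topc.png

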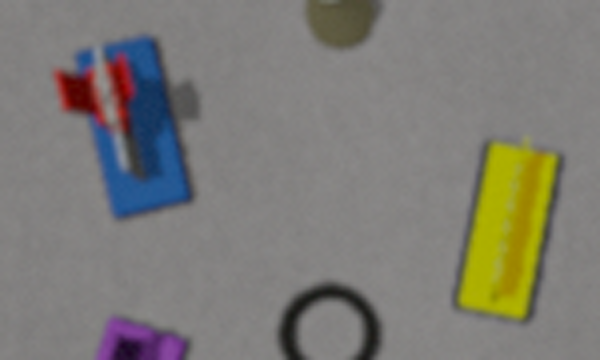

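The crops confirm both: the red clip sits astride the grey blade on the blue foot (side ~(265,160)), and the plain yellow card with its yellow-topped foot is at (275,230). Next I measure the clip's centre and the blade line.

```bash
python3 - <<'E'
from h import *
F={n:dict(np.load(f"{n}0.npz")) for n in("side","top")}
d0=np.array([np.cos(.245),np.sin(.245)]); n0=np.array([-d0[1],d0[0]]); c0=np.array([.563,.282])
bx={"side":(240,138,290,202),"top":(155,145,205,205)}
for n,f in F.items():
    a,b,c,d=bx[n]; W=cloud(f)[b:d,a:c]; h=hsv(f)[b:d,a:c]; red=mask(f,"red")[b:d,a:c]
    g=(h[...,1]<45)&(W[...,2]>.06)&(W[...,2]<.106)
    P=W[g]; u,s,vt=np.linalg.svd(P-P.mean(0),full_matrices=False)
    q=P[:,:2]-c0; print(n,"blade",len(P),"yaw",np.arctan(vt[0,1]/vt[0,0]),np.arctan(vt[1,1]/vt[1,0]),"along",(q@d0).min(),(q@d0).max(),"across",np.percentile(q@n0,[2,50,98]),"ztop",P[:,2].max())
    t=red&(W[...,2]>.138); P=W[t]; q=P[:,:2]-c0; al=q@d0; ac=q@n0
    mid=ac.mean()
    for k in (ac<mid,ac>=mid): print("  tail",k.sum(),"along",np.percentile(al[k],[0,5,50,95,100]).round(4),"across",np.percentile(ac[k],[0,50,100]).round(4),"z",P[k,2].max())
    j=red&(W[...,2]<.10); P=W[j]; q=P[:,:2]-c0
    if len(P): print("  jaw",len(P),"along",np.percentile(q@d0,[0,5,50,95,100]).round(4),(q@n0).mean())
# two-view ray check: yellow card top-edge centre
def ray(f,u,v):
    V=f["view"]; o=-V[:3,:3].T@V[:3,3]; r=V[:3,:3].T@np.array([(u-f["cx"])/f["fx"],(v-f["cy"])/f["fy"],1]); return o,r/np.linalg.norm(r)
for n,f in F.items():   # card extent
    W=cloud(f); m=mask(f,"yellow")&(W[...,2]>.112)&(W[...,2]<.14)&(np.abs(W[...,1])<.04)
    P=W[m]; dy=np.array([np.cos(-.192),np.sin(-.192)]); ny=np.array([-dy[1],dy[0]]); q=P[:,:2]-[.488,.0006]
    print(n,"card",len(P),"along",(q@dy).min(),(q@dy).max(),"across",np.percentile(q@ny,[2,50,98]),"ztop",np.percentile(P[:,2],98))
E
```

```text
side blade 151 yaw 0.27449932289475604 -0.8958453975351829 along -0.04397261674762148 0.04710327010235307 across [-0.00595251 -0.00040411  0.00467871] ztop 0.10581733159169392
  tail 19 along [-0.0047 -0.0014  0.0117  0.0234  0.0249] across [-0.0257 -0.0207 -0.0171] z 0.1544328631595505
  tail 49 along [-0.0045 -0.0041  0.0109  0.0224  0.025 ] across [0.0101 0.0196 0.0259] z 0.15428014452069483
  jaw 41 along [-0.0155 -0.0147  0.0003  0.0336  0.1524] 0.002043530637245855
top blade 36 yaw 0.2616972171363014 0.16627098068159188 along -0.041569858176240045 0.046810880040875 across [0.00104616 0.00166634 0.00530465] ztop 0.1052033124414434
  tail 24 along [-0.0035 -0.0026  0.0076  0.0193  0.0205] across [-0.021  -0.0175 -0.0129] z 0.15589953977090618
  tail 30 along [-0.0021 -0.0018  0.0085  0.0189  0.0225] across [0.0179 0.022  0.0258] z 0.156304170821148
  jaw 4 along [-0.014  -0.0136 -0.0104 -0.0073 -0.0068] -0.0019496930578559548
side card 96 along -0.052786129256889476 0.054337115339369704 across [-0.00390948 -0.00078288  0.00340546] ztop 0.13174852462582626
top card 41 along -0.0540886422841397 0.0479003602742402 across [0.00119583 0.00244014 0.00392138] ztop 0.13351276776381266
```

jog_arm:
  targets:
    - {"dx": 25, "dy": 12, "rz": -0.03, "gripper": 0}
    - {"dx": 60, "dy": 30, "rz": -0.075, "gripper": 0}
    - {"dx": 95, "dy": 47, "rz": -0.12, "gripper": 0}
    - {"dx": 130, "dy": 65, "rz": -0.16, "gripper": 0}
    - {"dx": 165, "dy": 82, "rz": -0.205, "gripper": 0}
    - {"dx": 200, "dy": 100, "rz": -0.25, "gripper": 0}
    - {"dx": 230, "dy": 115, "rz": -0.285, "gripper": 0}
    - {"dx": 250, "dy": 125, "rz": -0.31, "gripper": 0}

```text
invalid input at $.targets[0]: expected keys dx, dy, dz, rx, ry, rz, gripper
```

jog_arm:
  targets:
    - {"dx": 25, "dy": 12, "dz": 0, "rx": 0, "ry": 0, "rz": -0.03, "gripper": 0}
    - {"dx": 60, "dy": 30, "dz": 0, "rx": 0, "ry": 0, "rz": -0.075, "gripper": 0}
    - {"dx": 95, "dy": 47, "dz": 0, "rx": 0, "ry": 0, "rz": -0.12, "gripper": 0}
    - {"dx": 130, "dy": 65, "dz": 0, "rx": 0, "ry": 0, "rz": -0.16, "gripper": 0}
    - {"dx": 165, "dy": 82, "dz": 0, "rx": 0, "ry": 0, "rz": -0.205, "gripper": 0}
    - {"dx": 200, "dy": 100, "dz": 0, "rx": 0, "ry": 0, "rz": -0.25, "gripper": 0}
    - {"dx": 230, "dy": 115, "dz": 0, "rx": 0, "ry": 0, "rz": -0.285, "gripper": 0}
    - {"dx": 250, "dy": 125, "dz": 0, "rx": 0, "ry": 0, "rz": -0.31, "gripper": 0}

```text
t: 0.77
eef_pos: [0.4078, 0.4446, 0.2484]
ee_rot: [3.141, 0.0, -0.0]
force: [-1.2, 0.4, 0.2]
width: 0.0877
gripper_force: 0.0
```

```bash
cat >> h.py <<'E'
def go(x,y,z,yaw):
    from scipy.spatial.transform import Rotation as Ro
    s=arm.get_state(); R0=Ro.from_euler("xyz",s["ee_rot"]); p=np.array(s["eef_pos"])
    d=R0.inv().apply(np.array([x,y,z])-p)*1000; r=(R0.inv()*Ro.from_euler("xyz",[np.pi,0,yaw])).as_rotvec()
    print("t",s["t"],"p",p.round(4),"rot",np.round(s["ee_rot"],4),"w",s["width"],"gf",s["gripper_force"],"F",s["force"].round(1)); print("d",d.round(1),"r",r.round(3))
E
python3 -c "
from h import *
go(.572,.285,.245,.255)"
```

```text
t 0.7667 p [0.4078 0.4446 0.2484] rot [ 3.1409e+00  3.0000e-04 -3.0000e-04] w 0.08766451409531975 gf 0.0 F [-1.2  0.4  0.2]
d [164.3 159.5   3.4] r [ 0.001  0.    -0.255]
```

jog_arm:
  targets:
    - {"dx": 15, "dy": 15, "dz": 0, "rx": 0, "ry": 0, "rz": -0.02, "gripper": 0}
    - {"dx": 40, "dy": 39, "dz": 0, "rx": 0, "ry": 0, "rz": -0.06, "gripper": 0}
    - {"dx": 68, "dy": 66, "dz": 0, "rx": 0, "ry": 0, "rz": -0.105, "gripper": 0}
    - {"dx": 96, "dy": 93, "dz": 0, "rx": 0, "ry": 0, "rz": -0.15, "gripper": 0}
    - {"dx": 124, "dy": 120, "dz": 0, "rx": 0, "ry": 0, "rz": -0.19, "gripper": 0}
    - {"dx": 148, "dy": 143, "dz": 0, "rx": 0, "ry": 0, "rz": -0.23, "gripper": 0}
    - {"dx": 160, "dy": 156, "dz": 2, "rx": 0, "ry": 0, "rz": -0.25, "gripper": 0}
    - {"dx": 164, "dy": 160, "dz": 3, "rx": 0, "ry": 0, "rz": -0.255, "gripper": 0}

```text
t: 1.43
eef_pos: [0.5716, 0.2844, 0.2447]
ee_rot: [3.141, 0.001, 0.252]
force: [0.4, 0.3, -0.4]
width: 0.0874
gripper_force: 0.0
```

```bash
python3 -c "
from h import *
go(.572,.285,.141,.255)"
```

```text
t 1.4333 p [0.5716 0.2844 0.2447] rot [3.1409e+00 1.2000e-03 2.5230e-01] w 0.087401315808041 gf 0.0 F [ 0.4  0.3 -0.4]
d [  0.6  -0.5 103.7] r [ 0.001  0.001 -0.003]
```

jog_arm:
  targets:
    - {"dx": 0, "dy": 0, "dz": 10, "rx": 0, "ry": 0, "rz": 0, "gripper": 0}
    - {"dx": 0, "dy": 0, "dz": 28, "rx": 0, "ry": 0, "rz": 0, "gripper": 0}
    - {"dx": 0, "dy": 0, "dz": 46, "rx": 0, "ry": 0, "rz": 0, "gripper": 0}
    - {"dx": 0, "dy": 0, "dz": 64, "rx": 0, "ry": 0, "rz": 0, "gripper": 0}
    - {"dx": 0, "dy": 0, "dz": 80, "rx": 0, "ry": 0, "rz": 0, "gripper": 0}
    - {"dx": 0, "dy": 0, "dz": 94, "rx": 0, "ry": 0, "rz": 0, "gripper": 0}
    - {"dx": 0, "dy": 0, "dz": 102, "rx": 0, "ry": 0, "rz": 0, "gripper": 0}
    - {"dx": 0, "dy": 0, "dz": 104, "rx": 0, "ry": 0, "rz": 0, "gripper": 0}

```text
t: 2.1
eef_pos: [0.5685, 0.2873, 0.1393]
ee_rot: [3.14, 0.003, 0.255]
force: [0.1, 0.1, -0.8]
width: 0.0874
gripper_force: 0.0
```

```bash
python3 -c "
from h import *
go(.572,.285,.141,.255)
f=grab('side'); save(f,'pics/s1.png',(215,80,335,210),4)"
```

```text
t 2.1 p [0.5685 0.2873 0.1393] rot [3.1404e+00 3.1000e-03 2.5480e-01] w 0.08736066578522876 gf 0.0 F [ 0.1  0.1 -0.8]
d [ 2.8  3.1 -1.7] r [ 0.001  0.003 -0.   ]
```

View pics/s1.png

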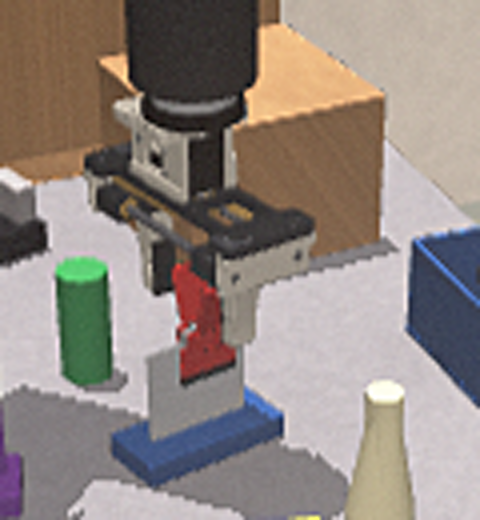

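The picture (4x crop) shows the fingers astride the tails at crop (195,290), with the blade clear below. I'll correct the 3 mm offset, then squeeze.

jog_arm:
  targets:
    - {"dx": 3, "dy": 3, "dz": -2, "rx": 0, "ry": 0, "rz": 0, "gripper": 0}
    - {"dx": 3, "dy": 3, "dz": -2, "rx": 0, "ry": 0, "rz": 0, "gripper": 0}
    - {"dx": 3, "dy": 3, "dz": -2, "rx": 0, "ry": 0, "rz": 0, "gripper": 0.2}
    - {"dx": 3, "dy": 3, "dz": -2, "rx": 0, "ry": 0, "rz": 0, "gripper": 0.4}
    - {"dx": 3, "dy": 3, "dz": -2, "rx": 0, "ry": 0, "rz": 0, "gripper": 0.6}
    - {"dx": 3, "dy": 3, "dz": -2, "rx": 0, "ry": 0, "rz": 0, "gripper": 0.8}
    - {"dx": 3, "dy": 3, "dz": -2, "rx": 0, "ry": 0, "rz": 0, "gripper": 1}
    - {"dx": 3, "dy": 3, "dz": -2, "rx": 0, "ry": 0, "rz": 0, "gripper": 1}
  force: 23

```text
t: 2.82
eef_pos: [0.5738, 0.2849, 0.1437]
ee_rot: [-3.142, -0.0, 0.254]
force: [-0.6, -0.4, 0.1]
width: 0.0534
gripper_force: 0.0
```

```bash
python3 -c "
from h import *
go(.572,.285,.141,.255)"
```

```text
t 2.8167 p [0.5738 0.2849 0.1437] rot [-3.1415e+00 -1.0000e-04  2.5410e-01] w 0.053409127118763264 gf 0.0 F [-0.6 -0.4  0.1]
d [-1.7 -0.6  2.7] r [-0.    -0.    -0.001]
```

jog_arm:
  targets:
    - {"dx": 0, "dy": 0, "dz": 1, "rx": 0, "ry": 0, "rz": 0, "gripper": 1}
    - {"dx": 0, "dy": 0, "dz": 1, "rx": 0, "ry": 0, "rz": 0, "gripper": 1}
    - {"dx": 0, "dy": 0, "dz": 1, "rx": 0, "ry": 0, "rz": 0, "gripper": 1}
    - {"dx": 0, "dy": 0, "dz": 1, "rx": 0, "ry": 0, "rz": 0, "gripper": 1}
    - {"dx": 0, "dy": 0, "dz": 1, "rx": 0, "ry": 0, "rz": 0, "gripper": 1}
    - {"dx": 0, "dy": 0, "dz": 1, "rx": 0, "ry": 0, "rz": 0, "gripper": 1}
    - {"dx": 0, "dy": 0, "dz": 1, "rx": 0, "ry": 0, "rz": 0, "gripper": 1}
    - {"dx": 0, "dy": 0, "dz": 1, "rx": 0, "ry": 0, "rz": 0, "gripper": 1}

```text
t: 3.48
eef_pos: [0.5755, 0.2854, 0.1459]
ee_rot: [-3.141, -0.005, 0.255]
force: [-2.2, -1.3, 15.5]
width: 0.0199
gripper_force: 23.0
```

```bash
python3 -c "
from h import *
go(.572,.285,.141,.255)
for i in range(6): s=arm.grab_frame('top') and arm.get_state(); print(s['t'],s['eef_pos'],s['width'],s['gripper_force'],s['force'])"
```

```text
t 3.4833 p [0.5755 0.2854 0.1459] rot [-3.1413 -0.0049  0.2554] w 0.01985740936612083 gf 22.99939602613449 F [-2.2 -1.3 15.5]
d [-3.5 -0.5  4.8] r [-0.    -0.005  0.   ]
3.5333 [0.57552576 0.28534426 0.14580869] 0.019822074131586126 22.999574840068817 [-1.36016426 -2.00575162 15.97126831]
3.5833 [0.57553312 0.28534964 0.14585614] 0.019620514353659996 22.999528348445892 [-1.84266381 -2.34757409 15.98314402]
3.6333 [0.57550805 0.2853087  0.14583138] 0.01982397149321697 22.99928605556488 [-1.99678041 -2.81353286 17.50031011]
3.6833 [0.57550746 0.28533776 0.14579476] 0.01988779583666278 22.99950510263443 [-0.64191843 -2.29235413 15.64542849]
3.7333 [0.57551869 0.28533524 0.14582659] 0.019318198205500698 22.999343276023865 [-1.81348077 -1.81058863 15.95025105]
3.7833 [0.57550865 0.28535444 0.14581779] 0.01958229731050388 22.999339699745178 [-1.80508315 -2.24838353 16.00485644]
```

Open at the stop (20 mm, 23 N). Now lift straight up.

jog_arm:
  targets:
    - {"dx": 0, "dy": 0, "dz": -3, "rx": 0, "ry": 0, "rz": 0, "gripper": 1}
    - {"dx": 0, "dy": 0, "dz": -9, "rx": 0, "ry": 0, "rz": 0, "gripper": 1}
    - {"dx": 0, "dy": 0, "dz": -19, "rx": 0, "ry": 0, "rz": 0, "gripper": 1}
    - {"dx": 0, "dy": 0, "dz": -34, "rx": 0, "ry": 0, "rz": 0, "gripper": 1}
    - {"dx": 0, "dy": 0, "dz": -52, "rx": 0, "ry": 0, "rz": 0, "gripper": 1}
    - {"dx": 0, "dy": 0, "dz": -70, "rx": 0, "ry": 0, "rz": 0, "gripper": 1}
    - {"dx": 0, "dy": 0, "dz": -88, "rx": 0, "ry": 0, "rz": 0, "gripper": 1}
    - {"dx": 0, "dy": 0, "dz": -100, "rx": 0, "ry": 0, "rz": 0, "gripper": 1}

```text
t: 4.45
eef_pos: [0.5741, 0.2851, 0.2449]
ee_rot: [-3.141, -0.002, 0.254]
force: [0.5, 1.1, -0.4]
width: 0.0194
gripper_force: 23.0
```

```bash
python3 -c "
from h import *
go(.488,.0016,.255,-.192)
f=grab('side'); save(f,'pics/s2.png',(215,80,335,210),4)
np.savez('s2.npz',**f)"
```

```text
t 4.45 p [0.5741 0.2851 0.2449] rot [-3.1412e+00 -1.6000e-03  2.5450e-01] w 0.01939324443832006 gf 22.993608713150024 F [ 0.5  1.1 -0.4]
d [-154.7  252.7  -10.5] r [-0.001 -0.001  0.446]
```

View pics/s2.png

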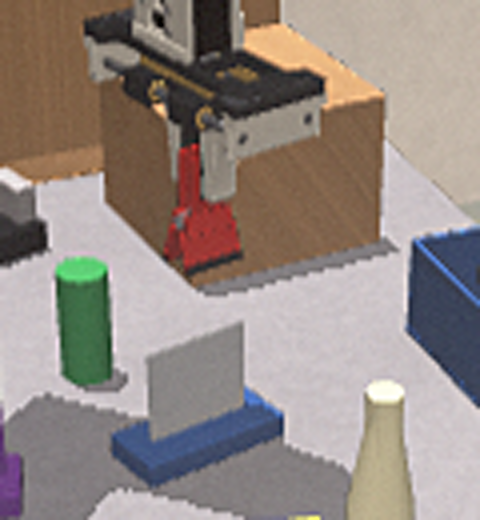

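The crop shows the clip hanging open and upright in the fingers (200,230), clear of the blade. Now carry it over to the yellow card.

jog_arm:
  targets:
    - {"dx": -5, "dy": 8, "dz": -3, "rx": 0, "ry": 0, "rz": 0.013, "gripper": 1}
    - {"dx": -15, "dy": 25, "dz": -6, "rx": 0, "ry": 0, "rz": 0.043, "gripper": 1}
    - {"dx": -29, "dy": 47, "dz": -10, "rx": 0, "ry": 0, "rz": 0.083, "gripper": 1}
    - {"dx": -43, "dy": 70, "dz": -10, "rx": 0, "ry": 0, "rz": 0.124, "gripper": 1}
    - {"dx": -57, "dy": 93, "dz": -10, "rx": 0, "ry": 0, "rz": 0.164, "gripper": 1}
    - {"dx": -71, "dy": 116, "dz": -10, "rx": 0, "ry": 0, "rz": 0.205, "gripper": 1}
    - {"dx": -85, "dy": 139, "dz": -10, "rx": 0, "ry": 0, "rz": 0.245, "gripper": 1}
    - {"dx": -95, "dy": 155, "dz": -10, "rx": 0, "ry": 0, "rz": 0.274, "gripper": 1}

```text
t: 5.17
eef_pos: [0.5188, 0.108, 0.2518]
ee_rot: [3.141, 0.002, -0.024]
force: [-0.0, -0.4, -1.2]
width: 0.0198
gripper_force: 23.0
```

```bash
python3 -c "
from h import *
go(.488,.0016,.255,-.192)"
```

```text
t 5.1667 p [0.5188 0.108  0.2518] rot [ 3.1409e+00  1.7000e-03 -2.4000e-02] w 0.019803111754383654 gf 22.993286848068237 F [-0.  -0.4 -1.2]
d [-28.3 107.1  -3.1] r [0.001 0.002 0.168]
```

jog_arm:
  targets:
    - {"dx": -4, "dy": 16, "dz": -2, "rx": 0, "ry": 0, "rz": 0.025, "gripper": 1}
    - {"dx": -10, "dy": 36, "dz": -3, "rx": 0, "ry": 0, "rz": 0.056, "gripper": 1}
    - {"dx": -15, "dy": 56, "dz": -3, "rx": 0, "ry": 0, "rz": 0.088, "gripper": 1}
    - {"dx": -20, "dy": 76, "dz": -3, "rx": 0, "ry": 0, "rz": 0.12, "gripper": 1}
    - {"dx": -25, "dy": 94, "dz": -3, "rx": 0, "ry": 0, "rz": 0.147, "gripper": 1}
    - {"dx": -28, "dy": 104, "dz": -3, "rx": 0, "ry": 0, "rz": 0.163, "gripper": 1}
    - {"dx": -28, "dy": 107, "dz": -3, "rx": 0, "ry": 0, "rz": 0.168, "gripper": 1}
    - {"dx": -28, "dy": 107, "dz": -3, "rx": 0, "ry": 0, "rz": 0.168, "gripper": 1}

```text
t: 5.83
eef_pos: [0.4907, 0.004, 0.2556]
ee_rot: [-3.141, -0.0, -0.189]
force: [-0.1, 0.6, -1.0]
width: 0.0195
gripper_force: 23.0
```

```bash
cat > m.py <<'E'
from h import *
import sys
go(.488,.0016,.191,-.192)
dy=np.array([np.cos(-.192),np.sin(-.192)]); ny=np.array([-dy[1],dy[0]])
for n in("side","top"):
    f=grab(n); save(f,f"pics/{n}{sys.argv[1]}.png",(225,110,345,260) if n=="side" else (235,150,325,230),4)
    W=cloud(f)
    q=W[...,:2]-[.488,.0016]; al=q@dy; ac=q@ny; near=(abs(al)<.08)&(abs(ac)<.06)
    r=mask(f,"red")&near
    for lo,hi in((.13,.15),(.15,.165),(.165,.18),(.18,.2),(.2,.215),(.215,.26)):
        k=r&(W[...,2]>=lo)&(W[...,2]<hi)
        if k.sum()>4: print(n,"red",lo,k.sum(),"along",np.percentile(al[k],[2,50,98]).round(4),"across",np.percentile(ac[k],[2,50,98]).round(4))
    P=W[r]; print(" red z",np.percentile(P[:,2],[1,99]).round(4))
    bl=near&(hsv(f)[...,2]<60)&(W[...,2]>.1)&(W[...,2]<.185)
    if bl.sum(): print(n,"lip",bl.sum(),"z",np.percentile(W[bl][:,2],[2,50,98]).round(4),"across",np.percentile(ac[bl],[2,50,98]).round(4),"along",np.percentile(al[bl],[2,50,98]).round(4))
    y=mask(f,"yellow")&near&(W[...,2]>.11)&(W[...,2]<.14)
    if y.sum()>4: print(n,"card",y.sum(),"along",np.percentile(al[y],[1,99]).round(4),"across",np.percentile(ac[y],[2,50,98]).round(4),"z",W[y][:,2].max())
E
python3 m.py 3
```

```text
t 5.8333 p [0.4907 0.004  0.2556] rot [-3.1415e+00 -2.0000e-04 -1.8900e-01] w 0.0194609395963242 gf 22.9935684800148 F [-0.1  0.6 -1. ]
d [-2.2  2.8 64.6] r [-0.    -0.     0.003]
side red 0.18 115 along [-0.024   0.0002  0.0232] across [-0.0145 -0.01   -0.0052]
side red 0.2 98 along [-0.0236 -0.0014  0.0216] across [-0.0135 -0.0081  0.0064]
side red 0.215 78 along [-0.0183 -0.0087  0.0188] across [-0.0108 -0.0068  0.0096]
 red z [0.1854 0.2436]
side lip 25 z [0.1782 0.1812 0.1835] across [-0.0168 -0.0137 -0.0104] along [-0.0238 -0.0024  0.0212]
side card 75 along [-0.0523  0.0544] across [-0.0045 -0.0011  0.0014] z 0.13084562423031004
 red z [0.1928 0.1928]
top card 18 along [-0.0537 -0.0151] across [0.0002 0.0016 0.0029] z 0.13254266490769617
```

View pics/side3.png

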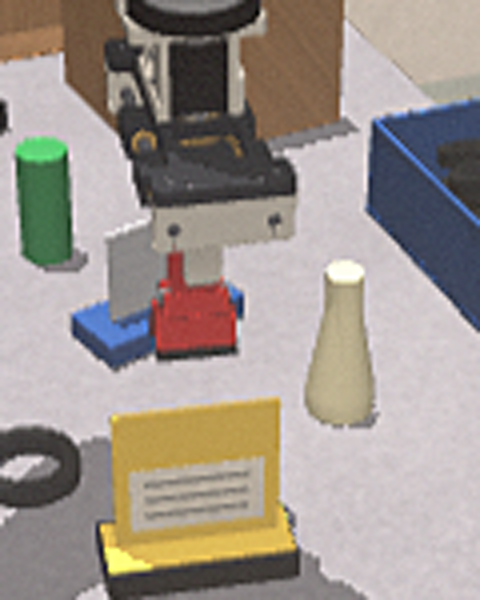

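The crop shows the clip's front jaw (195,335) above the card's top edge (195,408), aligned along it. TCP and camera differ by about 3 mm across the card, so I'll refine that with a front-face fit.

```bash
python3 - <<'E'
from h import *
f=[grab("side") for _ in range(6)]
go(.488,.0016,.191,-.192)
dy=np.array([np.cos(-.192),np.sin(-.192)]); ny=np.array([-dy[1],dy[0]])
W=np.nanmedian([cloud(g) for g in f],0); q=W[...,:2]-[.488,.0016]; al=q@dy; ac=q@ny; z=W[...,2]
near=(abs(al)<.08)&(abs(ac)<.06); r=mask(f[0],"red")&near
for lo in np.arange(.18,.25,.006):
    k=r&(z>=lo)&(z<lo+.006)
    if k.any(): print(lo.round(3),k.sum(),np.sort(ac[k]*1000).round(0).astype(int).tolist())
k=r&(z>.185)&(z<.212)&(ac<-.004); print("jaw face fit ac=a*z+b:",np.polyfit(z[k],ac[k],1), np.polyfit(al[k],ac[k],1))
p=np.polyfit(z[k],ac[k],1); print("at hinge .2155",np.polyval(p,.2155),"tip .178",np.polyval(p,.178))
y=mask(f[0],"yellow")&near&(z>.06)&(z<.128); print("card front",y.sum(),np.percentile(ac[y],[5,25,50,75,95]).round(4),np.polyfit(al[y],ac[y],1),np.polyfit(z[y],ac[y],1))
E
```

```text
t 6.2333 p [0.4908 0.005  0.2554] rot [ 3.1415e+00  2.0000e-04 -1.8700e-01] w 0.01974128479891691 gf 22.99351304769516 F [ 0.3 -0.1 -0.6]
d [-2.1  3.9 64.4] r [0.    0.    0.005]
0.18 7 [-12, -11, -11, -11, -10, -10, -9]
0.186 52 [-13, -12, -12, -12, -11, -11, -11, -11, -11, -11, -11, -11, -11, -11, -11, -10, -10, -10, -10, -10, -10, -10, -10, -10, -10, -10, -10, -10, -10, -10, -9, -9, -9, -9, -9, -9, -9, -9, -8, -8, -8, -8, -8, -8, -8, -8, -8, -8, -8, -7, -7, -6]
0.192 48 [-10, -9, -9, -9, -9, -9, -9, -8, -8, -8, -8, -8, -8, -8, -8, -8, -8, -8, -8, -8, -8, -8, -8, -8, -8, -8, -7, -7, -7, -7, -7, -7, -7, -7, -7, -7, -7, -7, -7, -7, -7, -7, -6, -6, -6, -6, -6, -6]
0.198 43 [-8, -8, -8, -8, -8, -7, -7, -7, -7, -7, -7, -7, -7, -7, -7, -7, -6, -6, -6, -6, -6, -6, -6, -6, -6, -6, -6, -5, -5, -5, -5, -5, -5, -5, -5, -5, -5, -5, -5, -5, -5, -4, -4]
0.204 28 [-10, -10, -9, -9, -9, -9, -9, -9, -9, -9, -9, -9, -9, -9, -9, -9, -8, -8, -8, -8, -8, -6, -5, -5, -3, -3, 7, 8]
0.21 40 [-10, -9, -9, -9, -8, -8, -8, -8, -8, -8, -8, -8, -8, -8, -8, -8, -8, -8, -8, -7, -7, -7, -7, -7, -7, -7, -7, -7, -7, -7, -7, -7, -7, -7, -7, -6, -6, -6, -6, -6]
0.216 41 [-8, -8, -8, -8, -7, -7, -7, -7, -7, -7, -7, -7, -6, -6, -6, -6, -6, -6, -6, -6, -6, -6, -6, -6, -6, -6, -5, -5, -5, -5, -5, -5, -5, -5, -5, -4, -4, 6, 8, 10, 10]
0.222 11 [-7, -7, -6, -6, -6, -6, -6, -5, -5, 8, 9]
0.228 7 [-7, -7, -6, -6, -5, -4, 8]
0.234 6 [-7, -6, -6, -6, 7, 8]
0.24 5 [-7, -6, -6, -6, -5]
0.246 2 [-6, -6]
jaw face fit ac=a*z+b: [ 0.09399231 -0.02659841] [ 0.00473946 -0.00806101]
at hinge .2155 -0.006343063761496463 tip .178 -0.00986777553470164
card front 152 [-0.0028 -0.0021 -0.0015 -0.0009 -0.    ] [ 0.00338787 -0.00150084] [-0.00106899 -0.00138781]
```

Both measures now agree: the clip sits about 3.8 mm behind the card's mid-plane. I'll shift it and go partway down, tips still above the card.

jog_arm:
  targets:
    - {"dx": -1, "dy": 2, "dz": 3, "rx": 0, "ry": 0, "rz": 0.002, "gripper": 1}
    - {"dx": -2, "dy": 4, "dz": 10, "rx": 0, "ry": 0, "rz": 0.004, "gripper": 1}
    - {"dx": -2, "dy": 4, "dz": 18, "rx": 0, "ry": 0, "rz": 0.004, "gripper": 1}
    - {"dx": -2, "dy": 4, "dz": 26, "rx": 0, "ry": 0, "rz": 0.004, "gripper": 1}
    - {"dx": -2, "dy": 4, "dz": 32, "rx": 0, "ry": 0, "rz": 0.004, "gripper": 1}
    - {"dx": -2, "dy": 4, "dz": 35, "rx": 0, "ry": 0, "rz": 0.004, "gripper": 1}
    - {"dx": -2, "dy": 4, "dz": 35, "rx": 0, "ry": 0, "rz": 0.004, "gripper": 1}
    - {"dx": -2, "dy": 4, "dz": 35, "rx": 0, "ry": 0, "rz": 0.004, "gripper": 1}

```text
t: 6.9
eef_pos: [0.488, 0.001, 0.2204]
ee_rot: [3.141, 0.0, -0.192]
force: [0.7, 0.2, -0.8]
width: 0.0195
gripper_force: 23.0
```

```bash
python3 - <<'E'
from h import *
f=[grab("side") for _ in range(4)]
go(.488,.0016,.191,-.192)
dy=np.array([np.cos(-.192),np.sin(-.192)]); ny=np.array([-dy[1],dy[0]])
W=np.nanmedian([cloud(g) for g in f],0); q=W[...,:2]-[.488,.0016]; al=q@dy; ac=q@ny; z=W[...,2]
near=(abs(al)<.08)&(abs(ac)<.06); r=mask(f[0],"red")&near
k=r&(z>.187)&(ac<0); print("tail face",k.sum(),np.median(ac[k]))
k=r&(z>.148)&(z<.166); print("jaw along",np.percentile(al[k],[2,98]))
y=mask(f[0],"yellow")&near&(z>.06)&(z<.128); print("card front",np.median(ac[y]))
E
```

```text
t 7.1 p [0.4882 0.0011 0.2209] rot [-3.1412e+00 -6.0000e-04 -1.9180e-01] w 0.01951911436288236 gf 22.99351304769516 F [-0.6  0.5 -0.9]
d [-0.3 -0.5 29.9] r [-0.    -0.001  0.   ]
tail face 26 -0.01041109191661576
jaw along [-0.02558005  0.02021508]
card front -0.0014859277792783215
```

Centred: the tail face is at -10.4 mm (expected -10) and the card's mid-plane at about 0. Now straight down 30 mm, slowly.

jog_arm:
  targets:
    - {"dx": 0, "dy": 0, "dz": 3, "rx": 0, "ry": 0, "rz": 0, "gripper": 1}
    - {"dx": 0, "dy": 0, "dz": 8, "rx": 0, "ry": 0, "rz": 0, "gripper": 1}
    - {"dx": 0, "dy": 0, "dz": 14, "rx": 0, "ry": 0, "rz": 0, "gripper": 1}
    - {"dx": 0, "dy": 0, "dz": 20, "rx": 0, "ry": 0, "rz": 0, "gripper": 1}
    - {"dx": 0, "dy": 0, "dz": 25, "rx": 0, "ry": 0, "rz": 0, "gripper": 1}
    - {"dx": 0, "dy": 0, "dz": 28, "rx": 0, "ry": 0, "rz": 0, "gripper": 1}
    - {"dx": 0, "dy": 0, "dz": 29, "rx": 0, "ry": 0, "rz": 0, "gripper": 1}
    - {"dx": 0, "dy": 0, "dz": 29, "rx": 0, "ry": 0, "rz": 0, "gripper": 1}

```text
t: 7.77
eef_pos: [0.4879, 0.0009, 0.1912]
ee_rot: [3.141, 0.001, -0.192]
force: [0.5, 0.6, -0.8]
width: 0.0196
gripper_force: 23.0
```

```bash
python3 - <<'E'
from h import *
f=[grab("side") for _ in range(6)]
go(.488,.0016,.191,-.192); save(f[-1],"pics/s5.png",(225,140,325,260),5)
dy=np.array([np.cos(-.192),np.sin(-.192)]); ny=np.array([-dy[1],dy[0]])
W=np.nanmedian([cloud(g) for g in f],0); q=W[...,:2]-[.488,.0016]; al=q@dy; ac=q@ny; z=W[...,2]
near=(abs(al)<.08)&(abs(ac)<.06); r=mask(f[0],"red")&near
k=r&(z>.158)&(ac<0); print("tail face",k.sum(),np.median(ac[k]),"red z",np.percentile(z[r],[1,99]))
b=near&(hsv(f[0])[...,2]<60)&(z>.09)&(z<.13); print("lip z",b.sum(),np.percentile(z[b],[2,50,98]) if b.any() else "")
y=mask(f[0],"yellow")&near&(z>.06)&(z<.128); print("card front",np.median(ac[y]))
E
```

```text
t 8.0667 p [0.4881 0.0011 0.1918] rot [-3.1413e+00 -5.0000e-04 -1.9180e-01] w 0.019751328411899145 gf 22.99358993768692 F [-0.4 -0.5 -0.7]
d [-0.2 -0.5  0.8] r [-0. -0.  0.]
tail face 15 -0.010497676403278372 red z [0.12101994 0.17432015]
lip z 21 [0.11463588 0.11641167 0.11813323]
card front -0.0015875609574630568
```

View pics/s5.png

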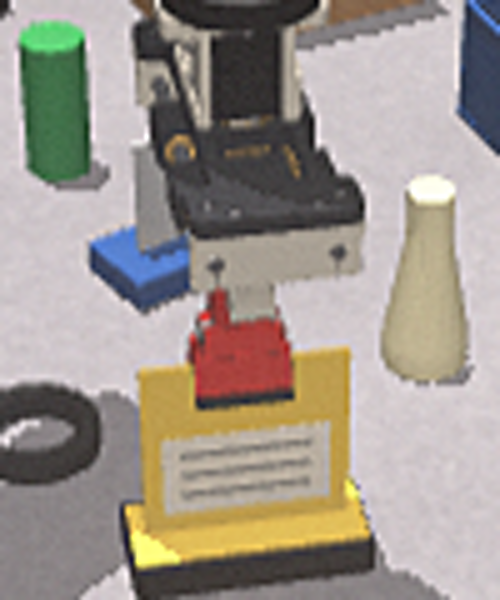

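The crop shows the front jaw's lip (245,400) below the card's edge (~360) and centred along it, the rear jaw behind. Tips are about 16 mm below the top, with no contact force.

```bash
python3 -c "
from station import arm
print(arm.job_done())"
```

```text
the job is handed in; nothing more can be done
None
```

The job is handed in: the gripper is holding the clip squeezed wide open over the middle of the yellow card's top edge, with one jaw in front and one behind. At the last check the jaw tips were about 16 mm below the edge and no contact force showed; the judge's verdict was not returned.

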